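# Close the draw latch of a split clamping block

## Task

The split clamping block stands open round its tube. Fold the latch claw down gently so that it hooks over the cross bar of the keeper on the sliding half, then swing the lever up over the top and down over centre, and press it firmly home on its rubber buffer (about 15 N on the lever's cross bar) without ramming it. Let go with the block drawn shut and the latch holding, and leave the other things where they are.

Things in the scene. Friction and masses are not known exactly. Their poses are not given: they have to be found in the camera images.
- jig: split clamping block on a dark base plate 186x112 mm: two aluminium halves, 84 mm wide, tops at z 48 mm, round a dark 27 mm tube lying along jig y. The half at -x is fixed, the one at +x slides along x. On top, on the line y = 0, a steel draw latch: lever and claw on the fixed half, keeper on the sliding half. Origin on the table under the parting line; x from fixed to sliding half, z up
- moving_half (a joint): opening of the sliding half along jig x, m: 0 = block shut solid, 0.012 = fully open, as it starts. Springs push it open (24 N when open, 50 N when latched). The closed latch draws it to about 0.0035 and holds it there
- lever (a joint): lever angle above jig +x about its hinge, rad: 1.57 upright; 0 lying to jig +x over the keeper (dead centre); below 0 over centre, where springs hold it on its buffer at -0.10 to -0.22. Starts at 1.6 to 1.9. Stiff hinge (0.08 N m), stays where left. Drawing takes up to 10 N at the cross bar
- claw (a joint): claw angle relative to the lever, rad; lever + claw = slope of the claw above jig +x: starts at 0.8 to 1.25; about 0.35 when it lies on the keeper with the lever up. Stiff hinge (0.04 N m): stays where put and turns with the lever unless stopped, so swinging the lever to jig +x presses it down on the keeper
- lever_hinge (a point): hinge axis of the lever, on the fixed half, jig x -22 mm, 74 mm above the table
- lever_bar (a point): centre of the black cross bar at the lever's end, 15 mm thick and 40 mm long along jig y; 118 mm out and 26 mm beside (above, when closed) the hinge, in the lever's own lines. It can be gripped over its two ends from above and turns between the finger pads while it is led round the arc
- claw_pivot (a point): pivot of the claw in the lever, 20 mm from the lever hinge on the side away from the cross bar
- claw_tab (a point): centre of the finger tab at the claw's free end, a steel plate 13 mm (along the claw) x 24 mm (along jig y) x 4 mm; 87.5 mm from the claw pivot along the claw, 6 mm above its line. It can be gripped over its two 24 mm ends from above or pushed from above
- claw_lip (a point): lower end of the claw's lip, 77 mm from the claw pivot along the claw, 7 mm below its line. The 6 mm thick lip must hang behind (jig +x of) the keeper bar, with the claw's arm (12 mm wide, underside 4 mm above its line) lying on the bar. Press the claw on the bar with less than 35 N
- keeper: keeper on the sliding half: a bare steel cross bar 8 mm thick and 30 mm long along jig y between two ears; origin at the bar's centre, 74 mm above the table, at jig x = 26 mm + opening; axes as the jig's
- buffer: collar (22 mm wide, 8 mm high) on the sliding half; origin at its foot, z 48 mm, jig x 60 mm + opening. The 16 mm rubber pad in it is screw-set: top 21 to 31 mm above the origin, new each time, not reported: feel for it. The lever's foot, 84 mm from the hinge, must bear on it with at least 10 N (8 N at the cross bar); over 40 N on it (29 N at the bar) spoils it
- seat_clamp: bystander: black seat clamp ring, 36 x 45 x 14 mm, beside the jig; origin under its centre
- spacer_stack: bystander: black stack of spacers, 34 mm wide, 21 mm high, beside the jig; origin under its centre
- caliper: bystander: black brake caliper, 50 x 77 x 32 mm, beside the jig; origin under its centre
- oil_bottle: bystander: yellow oil bottle with a red spout, 50 mm wide, 167 mm high; origin under its centre
- grease_tub: bystander: white tub with a green lid, 69 mm wide, 64 mm high; origin under its centre

How it is judged:
By the outcome, as a careful person would: the job done as asked, in the order asked, and still so for the second after the job is handed in, with the robot touching nothing.
It also fails if it takes over 72 s, if anything falls off the work surface, if the arm or the gripper's body presses on something with over 40 N, if the wrist force passes 120 N, or if a joint passes its speed limit or range.

## Robot

A 6-joint arm with a two-finger parallel gripper is mounted at the origin on a cart in front of the work surface, level with it; the furniture and walls round the work are solid. World frame = base frame: x ahead of the robot, y to its left, z up, the work surface at z = 0. Lengths are in m, angles in rad, forces in N, time in s.
With the tool pointing down it reaches from about 0.35 to 0.8 m from the base axis. Payload 7.3 kg.
Tool frame: the origin (TCP) lies midway between the tips of the shut fingers; the grasp point (between the pads) lies 19 mm behind it; z points along the fingers, y is the line along which they close (so a half turn about z gives the same grasp; the last joint's range is limited). The gripper opens to 85 mm and grips with 20 to 120 N. Pads are 22 mm wide; open, the fingers measure 114 mm over their backs; the gripper's body (76 mm by 85 mm) begins 54 mm behind the grasp point. The pads swing forward as they close: fully open they stand 13 mm farther back than shut.
Start: joints at [1.02, 0.342, 1.524, -0, 1.275, -0.146], TCP at [0.207, 0.483, 0.231] pointing down, gripper open.
Joint ranges: [-2.53, 2.53], [-0.77, 2.02], [0.04, 2.7], [-1, 4.14], [0.28, 2.66], [-3.11, 3.11]. Speed limits (rad/s): [2.57, 2.57, 3.14, 3.14, 3.14, 3.14].

## Interface

Orientations are given as a rotation vector (axis times angle).
In Python, from plant import arm gives the robot as it stands.
- The arm moves only by the shell command python3 -m pendant 'ROWS'. ROWS is JSON, a list of rows, each a list of 3 entries, a list of its own where there are three numbers: the turn, a rotation vector about the tool's x, y, z in degrees, then the shift along the tool's x, y, z in cm, then the opening, from 0 (shut) to 1 (fully open). In form: [[[wx, wy, wz], [tx, ty, tz], claw], ...]. A call has 1 to 10 rows; each row shifts and turns the commanded pose from where the row before left it, along the tool's axes as they then stand; what a row does not reach is not made up. A row lasts 1/12 s, in which the tool goes at most 41.7 mm and 7.16 degrees, less where a joint would pass 70% of its speed; a pose out of reach is approached as far as the arm can. A call with a gripper value outside its range is refused whole. The fingers move at their own pace and stop on an object; the grip force is fixed at half the most. Time passes only in rows, so rows that do not move let the fingers close. It gives the time, the measured TCP pose, the force, the opening and the grip force at its end, in the units of the state.
- arm.observe(): the state, without advancing time (a new reading comes with each control period).
- arm.capture(name): name is "scene" or "side" or "wrist"; returns a dict with "color" (400x640x3 uint8, blue, green, red), "z_map" (400x640 float32, m along the optical axis (not along the pixel's ray), 0 where there is no reading), "camera_matrix" (3x3 intrinsics, pixels), "dist_coeffs" ([k1, k2, p1, p2, k3] as OpenCV has them; the pictures are not rectified), "world_to_cam" (4x4, takes a point from world to camera coordinates). Camera axes: x right, y up, looking along -z (the intrinsics and any distortion apply to the point x, -y, -z); pixel columns grow to the right and rows downward; lengths in m; the calibration is good to about 2 mm. A picture is of the moment at which its call begins.
- arm.hand_in(): hands the job in; it is judged then, once.
The state is a dict: "t": time; "joints": joint angles; "dq": joint speeds; "joint_torque": joint torques, N m; "tool_pos": TCP position; "tcp_rot": TCP orientation; "wrist_force": force on the tool from outside, world axes, zero at the start; "torque": the same for the moment, N m; "opening": opening from 0.0 (shut) to 1.0 (fully open); "finger_force": force on a finger pad.
Only numpy, scipy, OpenCV 4.12 (cv2) and the standard library are available. Lean on these libraries where they do the work, as an engineer would, in place of code of your own. Each camera call takes 0.05 s, during which the arm holds its last target. There are 200 camera calls.

## Working session

There is one attempt and no reset: what is moved stays moved. The work goes in short steps, Python scripts to look and compute and a shell command to move; the robot and the scene stay as the last step left them, time stands still between calls to the robot, and variables do not carry over. Pictures are saved under pics/ and viewed, at most 10 in all, crops included, and the job is handed in when it is done.

```bash
ls; mkdir -p pics; cat > h.py <<'E'
import numpy as np, cv2
from plant import arm
from scipy.spatial.transform import Rotation as R
def cap(n):
    return arm.capture(n)
def pts(c):
    K=np.array(c["camera_matrix"]);z=c["z_map"];h,w=z.shape
    u,v=np.meshgrid(np.arange(w),np.arange(h))
    p=cv2.undistortPoints(np.stack([u,v],-1).reshape(-1,1,2).astype(float),K,np.array(c["dist_coeffs"])).reshape(h,w,2)
    P=np.stack([p[...,0]*z,-p[...,1]*z,-z,np.ones_like(z)],-1)
    W=P@np.linalg.inv(np.array(c["world_to_cam"])).T
    W=W[...,:3];W[z==0]=np.nan
    return W
def proj(c,p):
    q=np.array(c["world_to_cam"])@np.r_[p,1];q=q[:3]*[1,-1,-1]
    return cv2.projectPoints(q.reshape(1,3),np.zeros(3),np.zeros(3),np.array(c["camera_matrix"]),np.array(c["dist_coeffs"]))[0].ravel()
E
python3 - <<'E'
from h import *
for n in("scene","side"):
    c=cap(n);cv2.imwrite(f"pics/{n}.png",c["color"]);np.savez(f"{n}.npz",W=pts(c),**c)
    print(np.linalg.inv(c["world_to_cam"])[:3,3])
s=arm.observe();print(s)
E
```

```text
pics
[-0.02283372  0.42886306  0.56601368]
[ 0.38954255 -0.80703801  0.64164498]
{'t': 0.1, 'joints': array([ 1.02001265e+00,  3.42639979e-01,  1.52491630e+00,  3.25455047e-05,
        1.27540092e+00, -1.45990600e-01]), 'dq': array([-0.00072031, -0.00265324, -0.00154367,  0.00024427, -0.0006356 ,
        0.00057004]), 'joint_torque': array([ 1.29494980e-03, -4.34445083e+01, -2.46490860e+01, -2.15597543e-04,
        4.56890513e-03,  2.26698950e-05]), 'tool_pos': array([0.20653881, 0.48228147, 0.23070405]), 'tcp_rot': array([-6.31430143e-01, -3.07697674e+00,  1.99764944e-03]), 'wrist_force': array([-0.39509664,  0.23087521, -0.44246964]), 'torque': array([-0.00384485,  0.0629391 , -0.02621212]), 'finger_force': 0.0, 'opening': 1.0027209309035972}
```

View pics/scene.png

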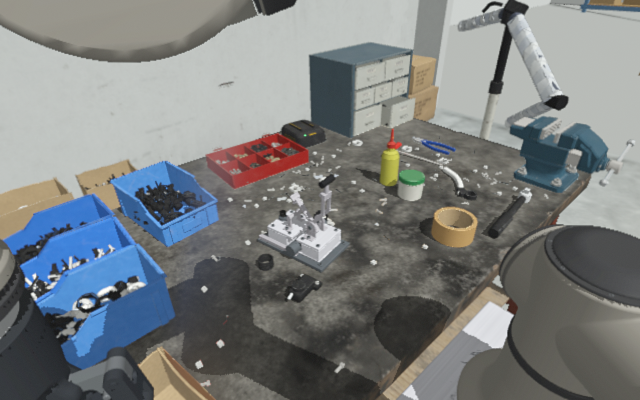

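View pics/side.png

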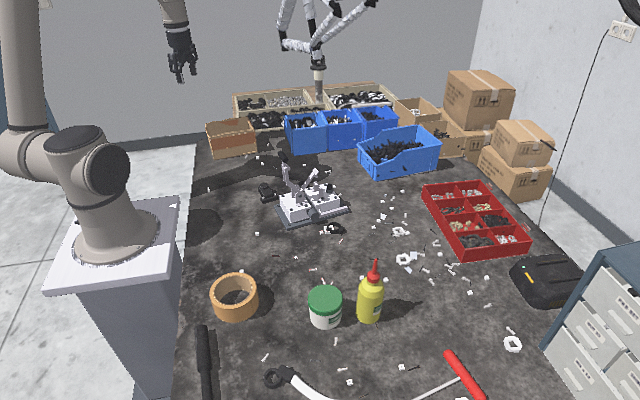

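Scene: jig at about (303,235) with the lever up, its black bar at (327,181). Side: jig at (312,205), with the bar at (314,213). Bystanders stand round it. Next I measure the points.

```bash
python3 - <<'E'
from h import *
for n,(u,v) in(("scene",(303,235)),("side",(312,205))):
    d=np.load(n+".npz");W=d["W"];C=d["color"]
    print(n,[W[a,b].round(3).tolist() for a,b in [(v,u)]])
    sub=np.zeros(W.shape[:2],bool);sub[v-60:v+50,u-60:u+60]=1
    z=W[...,2]
    m=sub&(z>.043)&(z<.052)
    P=W[m];r=cv2.minAreaRect((P[:,:2]*1000).astype(np.float32));print("top",len(P),r,np.median(P,0))
    m=sub&(z>.085);P=W[m];print("high",len(P),P.min(0),P.max(0))
    dark=C.max(2)<60
    m2=m&dark;P=W[m2];print("bar",len(P),P.mean(0),P.min(0),P.max(0)); 
    crop=C[v-65:v+55,u-70:u+70];cv2.imwrite(f"pics/{n}_c.png",cv2.resize(crop,None,fx=4,fy=4,interpolation=2))
a,b=[cv2.imread(f"pics/{n}_c.png") for n in("scene","side")]
cv2.imwrite("pics/both.png",cv2.resize(np.vstack([a,b]),(466,800))[:, :] if 0 else cv2.resize(np.hstack([a,b]),(800,343)))
E
```

```text
scene [[0.505, 0.01, 0.045]]
top 1044 ((524.125244140625, -7.876941680908203), (147.1412811279297, 84.60420227050781), 12.51330852508545) [0.50591962 0.00260865 0.04579533]
high 593 [ 0.44978285 -0.04307618  0.08519138] [0.54996335 0.00787877 0.19667275]
bar 99 [ 0.45669029 -0.01699142  0.19163847] [ 0.44978285 -0.04016409  0.18275783] [ 0.46681611 -0.00047819  0.19667275]
side [[0.528, -0.04, 0.039]]
top 760 ((633.5836791992188, 68.25886535644531), (433.47686767578125, 133.94873046875), 36.16310501098633) [ 0.53217744 -0.02169831  0.04696317]
high 375 [ 0.45153561 -0.04573608  0.08506378] [0.55120364 0.0033163  0.19782796]
bar 47 [ 0.46303497 -0.03386718  0.19212815] [ 0.45153561 -0.04573608  0.18243251] [ 0.47218475 -0.01034047  0.19782796]
```

View pics/both.png

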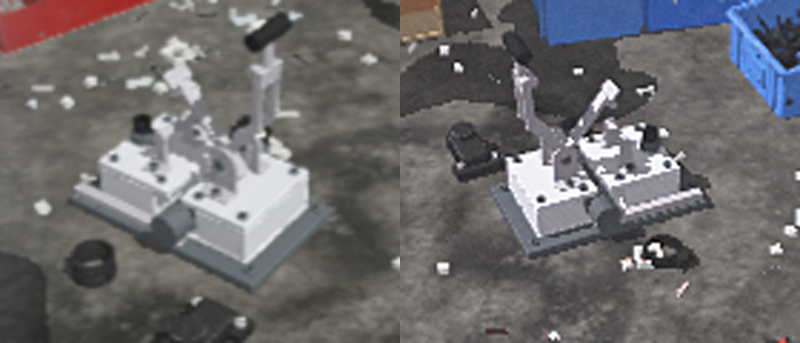

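The crops show the lever up with its black bar at top (267,35 left; 517,45 right). The claw is raised toward the sliding half (tab near 180,80 left; 607,90 right). The keeper and buffer are on the far half, so jig +x is roughly world +x. Now I'll fix the frame.

```bash
python3 - <<'E'
from h import *
A=[]
for n,(u,v) in(("scene",(303,235)),("side",(312,205))):
    d=np.load(n+".npz");W=d["W"];C=d["color"].astype(int)
    m=np.zeros(W.shape[:2],bool);m[v-60:v+50,u-60:u+60]=1
    z=W[...,2]
    m&=(np.hypot(W[...,0]-.515,W[...,1])<.13)
    top=m&(z>.042)&(z<.053)&(C.min(2)>120)
    num,l,st,_=cv2.connectedComponentsWithStats(cv2.dilate(top.astype(np.uint8),np.ones((3,3))))
    P=W[top];r=cv2.minAreaRect((P[:,:2]*1000).astype(np.float32));print(n,"top",len(P),r)
    yaw=np.radians(r[2] if r[1][0]>r[1][1] else r[2]-90)
    R2=np.array([[np.cos(yaw),np.sin(yaw)],[-np.sin(yaw),np.cos(yaw)]])
    q=P[:,:2]@R2.T; pc=lambda a:np.percentile(a,[0,1,3,97,99,100]).round(4)
    print(" yaw",np.degrees(yaw),"x",pc(q[:,0]),"y",pc(q[:,1]))
    hi=m&(z>.075);P=W[hi];Q=np.c_[P[:,:2]@R2.T,P[:,2]];K=C[hi].max(1)<70
    B=Q[K&(Q[:,2]>.17)];print(" bar",len(B),B.min(0).round(4),B.max(0).round(4))
    r=cv2.minAreaRect
    T=Q[(~K)&(Q[:,2]>.10)&(Q[:,0]>.48)];print(" claw n",len(T));
    if len(T):print("  y med",np.median(T[:,1]), "top pts",T[np.argsort(-T[:,2])[:8]].round(4).tolist())
    for zz in np.arange(.08,.145,.01):
        s=Q[(abs(Q[:,2]-zz)<.004)];print("  z",zz.round(2),len(s),np.percentile(s[:,0],[0,25,50,75,100]).round(3) if len(s) else "", np.median(s[:,1]).round(3) if len(s) else "")
    pl=m&(z>.006)&(z<.016);P=W[pl];r=cv2.minAreaRect((P[:,:2]*1000).astype(np.float32));print(" plate",len(P),r)
s=arm.observe();Rm=R.from_rotvec(s["tcp_rot"]).as_matrix();print(Rm.round(3))
E
```

```text
scene top 1026 ((524.125244140625, -7.876941680908203), (147.1412811279297, 84.60420227050781), 12.51330852508545)
 yaw 12.51330852508545 x [0.4364 0.4375 0.4385 0.5763 0.581  0.5835] y [-0.1636 -0.1617 -0.1587 -0.0803 -0.0794 -0.0789]
 bar 105 [ 0.4363 -0.1387  0.1828] [ 0.451  -0.1002  0.1967]
 claw n 126
  y med -0.1201842503037917 top pts [[0.5308, -0.1163, 0.1284], [0.5343, -0.1206, 0.1276], [0.5324, -0.1323, 0.1273], [0.5342, -0.1311, 0.1273], [0.5337, -0.1269, 0.1271], [0.533, -0.1224, 0.1271], [0.5333, -0.1124, 0.127], [0.5301, -0.1153, 0.1266]]
  z 0.08 83 [0.466 0.474 0.484 0.492 0.539] -0.113
  z 0.09 41 [0.46  0.472 0.497 0.5   0.507] -0.117
  z 0.1 45 [0.452 0.46  0.505 0.509 0.514] -0.118
  z 0.11 63 [0.444 0.451 0.511 0.517 0.533] -0.118
  z 0.12 69 [0.444 0.451 0.524 0.528 0.533] -0.121
  z 0.13 38 [0.444 0.448 0.451 0.531 0.535] -0.119
  z 0.14 20 [0.443 0.445 0.447 0.45  0.453] -0.11
 plate 786 ((527.5343017578125, -7.1186065673828125), (198.14125061035156, 235.63340759277344), 20.470739364624023)
side top 650 ((525.645263671875, -12.98061752319336), (146.0059814453
[... 329 characters left out ...]
[0.5353, -0.1322, 0.128], [0.5348, -0.1205, 0.1277], [0.533, -0.1248, 0.1275], [0.5326, -0.1127, 0.1269], [0.533, -0.1182, 0.1268], [0.5345, -0.134, 0.1262]]
  z 0.08 68 [0.466 0.481 0.489 0.534 0.54 ] -0.127
  z 0.09 36 [0.463 0.472 0.486 0.499 0.505] -0.127
  z 0.1 34 [0.455 0.463 0.486 0.507 0.514] -0.128
  z 0.11 44 [0.446 0.452 0.513 0.519 0.535] -0.128
  z 0.12 37 [0.445 0.449 0.522 0.527 0.531] -0.127
  z 0.13 24 [0.446 0.448 0.452 0.533 0.535] -0.128
  z 0.14 13 [0.444 0.445 0.447 0.45  0.453] -0.132
 plate 624 ((532.8780517578125, -6.7233734130859375), (209.67550659179688, 232.74591064453125), 21.0448055267334)
[[-0.919  0.394 -0.001]
 [ 0.394  0.919 -0.001]
 [ 0.    -0.001 -1.   ]]
```

```bash
python3 -m pendant '[[[0,0,-7.1],[0,0,-1],0],[[0,0,-7.1],[0,0,-1],0],[[0,0,-7.1],[0,0,-1],0],[[0,0,-7.1],[0,0,-1],0],[[0,0,-7.1],[0,0,-1],0],[[0,0,0],[0,0,0],0]]'
cat >> h.py <<'E'
YAW=np.radians(12.4)
Jx=np.array([np.cos(YAW),np.sin(YAW),0]);Jy=np.array([-np.sin(YAW),np.cos(YAW),0]);Jz=np.array([0,0,1.])
J=np.array([Jx,Jy,Jz])
def rel(target=None):
    "state in the turned frame; shift (cm, tool axes) to target given in it"
    s=arm.observe();Rm=R.from_rotvec(s["tcp_rot"]).as_matrix()
    q=J@s["tool_pos"]
    print("t",round(s["t"],2),"tcp",q.round(4),"F",(J@s["wrist_force"]).round(2),"open",round(s["opening"],2),"grip",round(s["finger_force"],1))
    if target is not None: print("shift cm",(100*Rm.T@J.T@(np.array(target)-q)).round(2))
    D=np.array([-Jx,Jy,-Jz]).T
    print("turn deg (tool)",np.degrees(R.from_matrix(Rm.T@D).as_rotvec()).round(2))
E
python3 - <<'E'
from h import *
rel([.534,-.122,.2])
for n in("scene","side"):
    W=np.load(n+".npz")["W"]; m=(W[...,0]>.15)&(W[...,0]<.75)&(abs(W[...,1])<.5)&(W[...,2]>.1)&(W[...,2]<.6)
    P=W[m];print(len(P)); 
    # obstacles near the corridor
    a=np.array([.2065,.4823]);b=np.array([.548,-.005]);t=np.clip(((P[:,:2]-a)@(b-a))/((b-a)@(b-a)),0,1)
    d=np.hypot(*(P[:,:2]-a-t[:,None]*(b-a)).T);k=(d<.08)&(t>.2);print(k.sum(), P[k].max(0) if k.any() else "")
E
```

```text
t: 0.6
tool_pos: [0.2071, 0.4831, 0.2828]
tcp_rot: [-0.344, 3.121, 0.003]
wrist_force: [-0.6, -0.3, 0.1]
opening: 0.142
finger_force: 0.0
t 0.6 tcp [0.306  0.4274 0.2828] F [-0.61 -0.15  0.14] open 0.14 grip 0.0
shift cm [-22.63 -55.02   8.22]
turn deg (tool) [0.12 0.11 0.16]
11607
337 [0.54996335 0.00787877 0.19551352]
2707
157 [0.55120364 0.0033163  0.19763078]
```

```bash
python3 -m pendant '[[[0,0,0],[-1.4,-3.4,0],0],[[0,0,0],[-1.4,-3.4,0],0],[[0,0,0],[-1.4,-3.4,0],0],[[0,0,0],[-1.4,-3.4,0],0],[[0,0,0],[-1.4,-3.4,0],0],[[0,0,0],[-1.4,-3.4,0],0],[[0,0,0],[-1.4,-3.4,0],0],[[0,0,0],[-1.4,-3.4,0],0],[[0,0,0],[0,0,0],0]]'
python3 -m pendant '[[[0,0,0],[-1.4,-3.4,0.5],0],[[0,0,0],[-1.4,-3.4,0.5],0],[[0,0,0],[-1.4,-3.4,0.5],0],[[0,0,0],[-1.4,-3.4,1],0],[[0,0,0],[-1.4,-3.4,1],0],[[0,0,0],[-1.4,-3.4,1],0],[[0,0,0],[-1.4,-3.4,1],0],[[0,0,0],[-1.4,-3.4,1],0],[[0,0,0],[0,0,0],0],[[0,0,0],[0,0,0],0]]'
python3 - <<'E'
from h import *
rel([.534,-.122,.145])
E
```

```text
t: 1.35
tool_pos: [0.3769, 0.2362, 0.2805]
tcp_rot: [-0.321, 3.125, -0.004]
wrist_force: [0.6, 1.1, -0.1]
opening: 0.004
finger_force: 0.0
t: 2.18
tool_pos: [0.5414, -0.0023, 0.2143]
tcp_rot: [0.327, -3.121, -0.002]
wrist_force: [0.8, 1.1, 0.1]
opening: 0.004
finger_force: 0.0
t 2.18 tcp [ 0.5283 -0.1185  0.2143] F [1.02 0.85 0.15] open 0.0 grip 0.0
shift cm [-0.59 -0.36  6.93]
turn deg (tool) [ 0.08 -0.18 -0.44]
```

```bash
python3 - <<'E'
from h import *
c=cap("wrist");W=pts(c)@J.T;C=c["color"];cv2.imwrite("pics/w1.png",C);np.savez("w1.npz",W=W,C=C)
K=C.max(2)<70
B=W[K&(W[...,2]>.175)&(W[...,2]<.2)&(W[...,0]<.47)];print("bar",len(B),B.min(0).round(4) if len(B) else"",B.max(0).round(4) if len(B) else "")
for lo,hi in((.07,.079),(.1,.132)):
    T=W[(W[...,2]>lo)&(W[...,2]<hi)&(W[...,0]>.51)&(W[...,0]<.56)]
    if len(T):print(len(T),np.percentile(T,[2,50,98],axis=0).round(4).tolist())
E
```

```text
bar 1628 [ 0.4371 -0.1415  0.191 ] [ 0.4514 -0.103   0.1998]
105 [[0.5302, -0.1425, 0.0725], [0.5335, -0.1167, 0.0773], [0.5412, -0.1055, 0.0788]]
653 [[0.5108, -0.1345, 0.1086], [0.5259, -0.1231, 0.1235], [0.5342, -0.1127, 0.1309]]
```

View pics/w1.png

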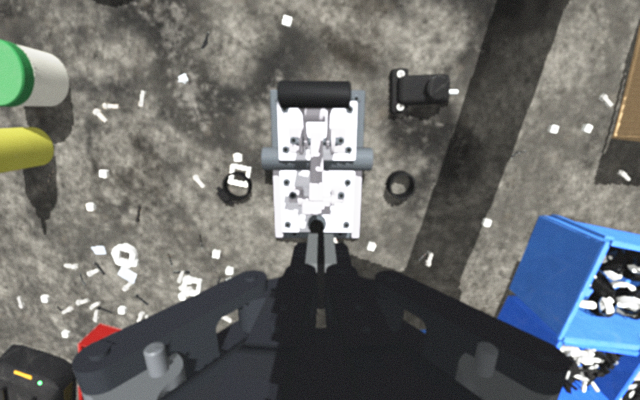

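Wrist view: the jig is square to the tool, with the black bar at (315,95), the claw along column 317 and the fingertips just over the tab at (317,235). I'll go down on the tab slowly.

```bash
python3 -m pendant '[[[0,0,-0.4],[-0.4,-0.2,2],0],[[0,0,0],[-0.4,-0.2,2],0],[[0,0,0],[0,0,2],0],[[0,0,0],[0,0,1],0],[[0,0,0],[0,0,0.5],0],[[0,0,0],[0,0,0],0],[[0,0,0],[0,0,0],0]]'
python3 -m pendant '[[[0,0,0],[-0.1,0,0.3],0],[[0,0,0],[-0.1,0,0.3],0],[[0,0,0],[-0.15,0,0.3],0],[[0,0,0],[-0.2,0,0.3],0],[[0,0,0],[-0.3,0,0.3],0],[[0,0,0],[-0.3,0,0.3],0],[[0,0,0],[-0.3,0,0.3],0],[[0,0,0],[0,0,0],0]]'
python3 - <<'E'
from h import *
rel([.565,-.122,.0937])
E
```

```text
t: 2.82
tool_pos: [0.5505, -0.0028, 0.1422]
tcp_rot: [-0.348, 3.121, -0.0]
wrist_force: [-0.1, 0.8, 0.4]
opening: -0.003
finger_force: 0.0
t: 3.48
tool_pos: [0.5647, -0.0001, 0.1196]
tcp_rot: [0.348, -3.122, -0.0]
wrist_force: [0.9, -0.4, 0.4]
opening: -0.001
finger_force: 0.7
t 3.48 tcp [ 0.5515 -0.1213  0.1196] F [ 0.75 -0.57  0.4 ] open -0.0 grip 0.7
shift cm [-1.35 -0.08  2.59]
turn deg (tool) [ 0.01 -0.03  0.31]
```

```bash
python3 -m pendant '[[[0,0,0],[-0.15,0,0.3],0],[[0,0,0],[-0.15,0,0.3],0],[[0,0,0],[-0.15,0,0.3],0],[[0,0,0],[-0.15,0,0.3],0],[[0,0,0],[-0.15,0,0.3],0],[[0,0,0],[-0.15,0,0.3],0],[[0,0,0],[0,0,0],0]]'
python3 - <<'E'
from h import *
rel([.565,-.122,.0937])
c=cap("side");W=pts(c)@J.T;C=c["color"]
np.savez("s2.npz",W=W,C=C)
o=proj(c,J.T@np.array([.53,-.122,.09])).astype(int);print(o)
a=C[o[1]-45:o[1]+45,o[0]-60:o[0]+60];cv2.imwrite("pics/s2.png",cv2.resize(a,None,fx=6,fy=6,interpolation=2))
E
```

```text
t: 4.07
tool_pos: [0.5728, 0.0019, 0.1014]
tcp_rot: [0.348, -3.121, -0.001]
wrist_force: [0.0, 0.6, 0.1]
opening: 0.001
finger_force: 0.0
t 4.07 tcp [ 0.5599 -0.1211  0.1014] F [0.17 0.57 0.05] open 0.0 grip 0.0
shift cm [-0.51 -0.09  0.77]
turn deg (tool) [ 0.03 -0.08  0.31]
[314 181]
```

View pics/s2.png

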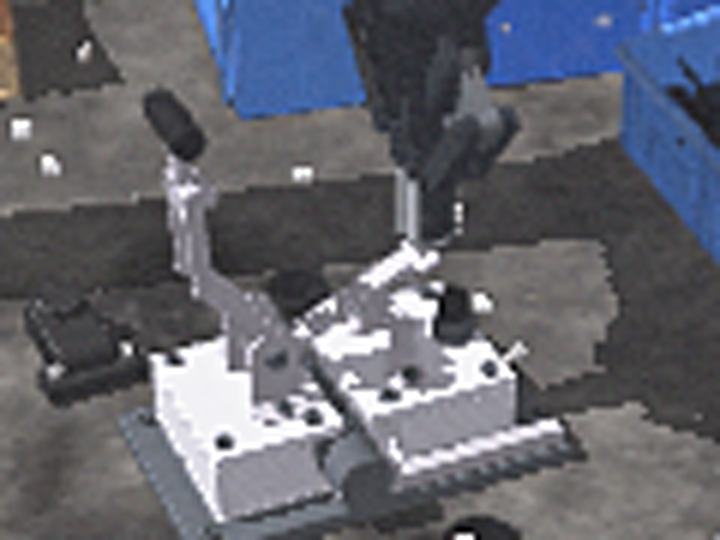

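The fingertips press on the tab at (420,250). The claw has come down close to the keeper, with the lever still up. I'll take the last few millimetres slowly.

```bash
python3 -m pendant '[[[0,0,0],[-0.1,0,0.2],0],[[0,0,0],[-0.1,0,0.2],0],[[0,0,0],[-0.1,0,0.2],0],[[0,0,0],[0,0,0],0],[[0,0,0],[0,0,0],0]]'
python3 -m pendant '[[[0,0,0],[0,0,0.1],0],[[0,0,0],[0,0,0],0]]'
python3 - <<'E'
from h import *
rel()
E
```

```text
t: 4.53
tool_pos: [0.576, 0.0025, 0.0961]
tcp_rot: [0.348, -3.122, -0.0]
wrist_force: [0.0, 0.2, -0.5]
opening: -0.002
finger_force: 0.0
t: 4.7
tool_pos: [0.5761, 0.0025, 0.0953]
tcp_rot: [-0.348, 3.122, 0.0]
wrist_force: [1.4, 0.0, -0.6]
opening: 0.0
finger_force: 0.1
t 4.7 tcp [ 0.5632 -0.1213  0.0953] F [ 1.34 -0.26 -0.64] open 0.0 grip 0.1
turn deg (tool) [0.   0.01 0.31]
```

```bash
for i in 1; do python3 -m pendant '[[[0,0,0],[0,0,0.1],0],[[0,0,0],[0,0,0],0]]'; done
python3 -m pendant '[[[0,0,0],[0,0,0.1],0],[[0,0,0],[0,0,0],0]]' | grep -E "pos|force"
python3 -m pendant '[[[0,0,0],[0,0,0.1],0],[[0,0,0],[0,0,0],0]]' | grep -E "pos|force"
```

```text
t: 4.87
tool_pos: [0.5761, 0.0025, 0.0943]
tcp_rot: [-0.348, 3.122, 0.0]
wrist_force: [0.2, 1.3, 0.1]
opening: 0.001
finger_force: 0.1
tool_pos: [0.5761, 0.0025, 0.0932]
wrist_force: [0.1, 0.1, 0.3]
finger_force: 0.1
tool_pos: [0.576, 0.0025, 0.0922]
wrist_force: [0.3, -0.1, 0.4]
finger_force: 0.1
```

```bash
python3 -m pendant '[[[0,0,0],[0,0,0.1],0],[[0,0,0],[0,0,0],0]]' | grep -E "pos|force"
python3 -m pendant '[[[0,0,0],[0,0,0.1],0],[[0,0,0],[0,0,0],0]]' | grep -E "pos|force"
python3 - <<'E'
from h import *
c=cap("scene");W=pts(c)@J.T;C=c["color"]
o=proj(c,J.T@np.array([.53,-.122,.09])).astype(int)
a=C[o[1]-45:o[1]+45,o[0]-60:o[0]+60]
c=cap("side");C=c["color"];o=proj(c,J.T@np.array([.54,-.122,.08])).astype(int)
b=C[o[1]-45:o[1]+45,o[0]-60:o[0]+60]
cv2.imwrite("pics/s3.png",cv2.resize(np.hstack([a,b]),(800,300),interpolation=2))
W=pts(c)@J.T
m=(abs(W[...,1]+.122)<.02)&(W[...,0]>.5)&(W[...,0]<.575)&(W[...,2]>.066)&(C.min(2)>90)
P=W[m]
for x in np.arange(.5,.575,.005):
    s=P[abs(P[:,0]-x)<.0025]
    if len(s):print(x.round(3),len(s),s[:,2].min().round(3),s[:,2].max().round(3))
E
```

```text
tool_pos: [0.5763, 0.0025, 0.0914]
wrist_force: [-0.4, 0.3, 1.6]
finger_force: 0.9
tool_pos: [0.5764, 0.0025, 0.091]
wrist_force: [-1.6, 0.3, 6.8]
finger_force: 3.0
0.5 4 0.068 0.073
0.505 8 0.067 0.074
0.51 7 0.071 0.073
0.515 8 0.071 0.077
0.52 9 0.071 0.078
0.525 111 0.077 0.434
0.53 94 0.072 0.437
0.535 58 0.07 0.441
0.54 37 0.076 0.443
0.545 14 0.071 0.444
0.55 31 0.073 0.444
0.555 50 0.073 0.445
0.56 19 0.086 0.445
0.565 16 0.086 0.445
0.57 12 0.068 0.446
```

View pics/s3.png

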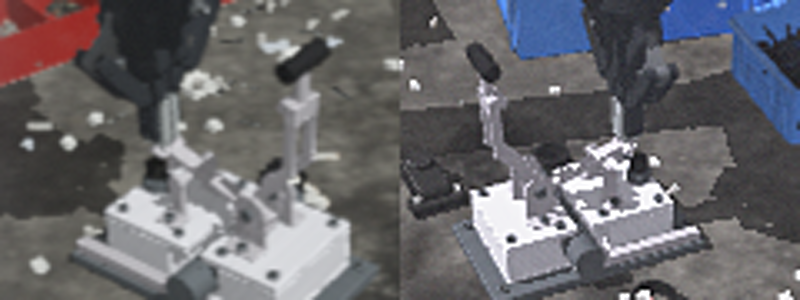

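Contact is at 6.8 N with the claw lying on the keeper bar. Both views show it across the keeper with the lever upright. Next I go up, open, and move over the lever bar.

```bash
python3 -m pendant '[[[0,0,0],[0,0,-1],0],[[0,0,0],[0,0,-3],0],[[0,0,0],[0,0,-4],0],[[0,0,0],[0,0,-4],1],[[0,0,0],[0,0,-4],1],[[0,0,0],[3,0,-2],1],[[0,0,0],[3,0,0],1],[[0,0,0],[3,0,0],1],[[0,0,0],[2.5,0,0],1],[[0,0,0],[0,0,0],1]]'
python3 - <<'E'
from h import *
rel([.444,-.122,.168])
c=cap("wrist");W=pts(c)@J.T;C=c["color"]
K=C.max(2)<70
B=W[K&(W[...,2]>.17)&(W[...,2]<.2)&(W[...,0]<.47)&(abs(W[...,1]+.122)<.03)];print("bar",len(B),np.percentile(B,[1,50,99],axis=0).round(4).tolist() if len(B) else"")
T=W[(W[...,2]>.08)&(W[...,2]<.1)&(W[...,0]>.53)&(W[...,0]<.6)&(abs(W[...,1]+.122)<.02)];print(len(T),np.percentile(T,[2,50,98],axis=0).round(4).tolist() if len(T) else "")
E
```

```text
t: 6.47
tool_pos: [0.46, -0.0231, 0.2711]
tcp_rot: [0.346, -3.121, 0.0]
wrist_force: [0.0, 0.7, 0.5]
opening: 0.98
finger_force: 0.0
t 6.47 tcp [ 0.4443 -0.1213  0.2711] F [0.2  0.7  0.47] open 0.98 grip 0.0
shift cm [ 0.02 -0.07 10.31]
turn deg (tool) [ 0.01 -0.09  0.27]
bar 607 [[0.4374, -0.1412, 0.1941], [0.4437, -0.1217, 0.1974], [0.4502, -0.104, 0.1994]]
357 [[0.5314, -0.1393, 0.0803], [0.5514, -0.1238, 0.089], [0.564, -0.1083, 0.0923]]
```

```bash
python3 -m pendant '[[[0,0,0],[0,-0.1,3],1],[[0,0,0],[0,0,3],1],[[0,0,0],[0,0,2],1],[[0,0,0],[0,0,1.3],1],[[0,0,0],[0,0,1],1],[[0,0,0],[0,0,0],1],[[0,0,0],[0,0,0],0.6],[[0,0,0],[0,0,0],0.55],[[0,0,0],[0,0,0],0.5]]'
python3 -m pendant '[[[0,0,0],[0,0,0],0.4],[[0,0,0],[0,0,0],0.4],[[0,0,0],[0,0,0],0.4],[[0,0,0],[0,0,0],0.4]]'
python3 - <<'E'
from h import *
rel()
E
```

```text
t: 7.27
tool_pos: [0.4649, -0.0238, 0.1681]
tcp_rot: [-0.348, 3.121, -0.001]
wrist_force: [-0.7, -0.6, 0.2]
opening: 0.606
finger_force: 0.0
t: 7.6
tool_pos: [0.4641, -0.0227, 0.1684]
tcp_rot: [-0.347, 3.121, 0.003]
wrist_force: [-2.5, 5.4, 5.4]
opening: 0.456
finger_force: 60.3
t 7.6 tcp [ 0.4484 -0.1218  0.1684] F [-1.27  5.78  5.36] open 0.46 grip 60.3
turn deg (tool) [0.09 0.08 0.29]
```

```bash
python3 -c "
import numpy as np
p=1.8535-0.1*np.arange(20)
x=-12.08*np.cos(p);z=-12.08*np.sin(p)
for a,b,c in zip(p[1:],np.diff(x),np.diff(z)):print(round(a,3),round(b,2),round(c,2))
print(x[::5],z[::5])"
```

```text
1.753 -1.17 -0.28
1.654 -1.2 -0.16
1.553 -1.21 -0.04
1.454 -1.2 0.08
1.354 -1.19 0.2
1.253 -1.16 0.32
1.153 -1.13 0.43
1.053 -1.08 0.54
0.953 -1.02 0.65
0.853 -0.95 0.75
0.753 -0.87 0.84
0.653 -0.78 0.92
0.553 -0.69 0.99
0.453 -0.58 1.06
0.353 -0.47 1.11
0.253 -0.36 1.15
0.153 -0.24 1.18
0.053 -0.12 1.2
-0.047 -0.0 1.21
[  3.36975242  -2.60433108  -7.9407835  -11.33305518] [-11.6004814  -11.79592555  -9.10331574  -4.18189674]
```

```bash
python3 -m pendant '[[[0,0,0],[-0.6,0,-0.16],0.4],[[0,0,0],[-0.57,0,-0.12],0.4],[[0,0,0],[-0.6,0,-0.09],0.4],[[0,0,0],[-0.6,0,-0.07],0.4],[[0,0,0],[-0.6,0,-0.03],0.4],[[0,0,0],[-0.6,0,-0.01],0.4],[[0,0,0],[0,0,0],0.4],[[0,0,0],[0,0,0],0.4]]'
python3 - <<'E'
from h import *
rel()
E
```

```text
t: 8.27
tool_pos: [0.498, -0.0156, 0.172]
tcp_rot: [0.348, -3.12, -0.001]
wrist_force: [-4.3, 2.2, -0.3]
opening: 0.458
finger_force: 60.5
t 8.27 tcp [ 0.483  -0.1221  0.172 ] F [-3.73  3.08 -0.34] open 0.46 grip 60.5
turn deg (tool) [ 0.07 -0.12  0.32]
```

```bash
python3 -m pendant '[[[0,0,0],[-1.2,0,0.08],0.4],[[0,0,0],[-1.19,0,0.2],0.4],[[0,0,0],[-1.16,0,0.32],0.4],[[0,0,0],[-1.13,0,0.43],0.4],[[0,0,0],[0,0,0],0.4],[[0,0,0],[0,0,0],0.4]]'
python3 - <<'E'
from h import *
rel()
E
```

```text
t: 8.77
tool_pos: [0.5439, -0.006, 0.1616]
tcp_rot: [0.348, -3.121, 0.0]
wrist_force: [-4.8, -1.7, 0.6]
opening: 0.458
finger_force: 60.4
t 8.77 tcp [ 0.5299 -0.1226  0.1616] F [-5.05 -0.66  0.56] open 0.46 grip 60.4
turn deg (tool) [-0.01 -0.08  0.31]
```

```bash
python3 -m pendant '[[[0,0,0],[-1.08,0,0.54],0.4],[[0,0,0],[-1.02,0,0.65],0.4],[[0,0,0],[-0.95,0,0.75],0.4],[[0,0,0],[-0.87,0,0.84],0.4],[[0,0,0],[0,0,0],0.4],[[0,0,0],[0,0,0],0.4]]'
python3 - <<'E'
from h import *
rel()
c=cap("side");C=c["color"];o=proj(c,J.T@np.array([.53,-.122,.09])).astype(int)
a=C[o[1]-45:o[1]+45,o[0]-60:o[0]+60]
c=cap("scene");C=c["color"];o=proj(c,J.T@np.array([.53,-.122,.09])).astype(int)
b=C[o[1]-45:o[1]+45,o[0]-60:o[0]+60]
cv2.imwrite("pics/s4.png",cv2.resize(np.hstack([b,a]),(800,300),interpolation=2))
E
```

```text
t: 9.27
tool_pos: [0.583, 0.0021, 0.1347]
tcp_rot: [-0.347, 3.121, -0.002]
wrist_force: [-3.1, -6.1, 2.9]
opening: 0.45
finger_force: 59.7
t 9.27 tcp [ 0.5698 -0.1231  0.1347] F [-4.38 -5.31  2.92] open 0.45 grip 59.7
turn deg (tool) [-0.07  0.06  0.3 ]
```

View pics/s4.png

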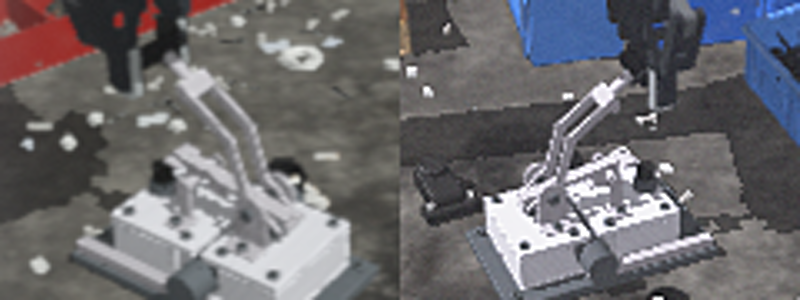

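Both views show the claw still hooked on the keeper and the lever about half way over, with its bar in the fingers. I'll carry on in smaller steps.

```bash
python3 -m pendant '[[[0,0,0],[-0.4,0.05,0.46],0.4],[[0,0,0],[-0.38,0.05,0.46],0.4],[[0,0,0],[-0.36,0,0.49],0.4],[[0,0,0],[-0.33,0,0.5],0.4],[[0,0,0],[-0.3,0,0.52],0.4],[[0,0,0],[-0.28,0,0.54],0.4],[[0,0,0],[0,0,0],0.4],[[0,0,0],[0,0,0],0.4]]'
python3 - <<'E'
from h import *
rel()
E
```

```text
t: 10.03
tool_pos: [0.6038, 0.0064, 0.1059]
tcp_rot: [-0.347, 3.118, -0.005]
wrist_force: [0.4, -8.4, 2.5]
opening: 0.453
finger_force: 61.9
t 10.03 tcp [ 0.5911 -0.1234  0.1059] F [-1.38 -8.26  2.5 ] open 0.45 grip 61.9
turn deg (tool) [-0.21  0.22  0.29]
```

```bash
python3 -m pendant '[[[0,0,0],[-0.25,-0.1,0.55],0.4],[[0,0,0],[-0.22,-0.08,0.56],0.4],[[0,0,0],[-0.19,-0.05,0.57],0.4],[[0,0,0],[-0.17,0,0.58],0.4],[[0,0,0],[0,0,0],0.4],[[0,0,0],[0,0,0],0.4]]'
python3 - <<'E'
from h import *
rel()
E
```

```text
t: 10.53
tool_pos: [0.6122, 0.008, 0.083]
tcp_rot: [-0.348, 3.119, -0.001]
wrist_force: [3.1, -0.6, 3.2]
opening: 0.454
finger_force: 65.4
t 10.53 tcp [ 0.5996 -0.1237  0.083 ] F [ 2.89 -1.29  3.16] open 0.45 grip 65.4
turn deg (tool) [-0.05  0.2   0.32]
```

```bash
python3 -m pendant '[[[0,0,0],[-0.06,0,0.3],0.4],[[0,0,0],[-0.06,0,0.3],0.4],[[0,0,0],[-0.05,0,0.3],0.4],[[0,0,0],[-0.05,0,0.3],0.4],[[0,0,0],[0,0,0],0.4],[[0,0,0],[0,0,0],0.4]]'
python3 -m pendant '[[[0,0,0],[-0.02,0,0.15],0.4],[[0,0,0],[-0.02,0,0.15],0.4],[[0,0,0],[0,0,0],0.4]]'
python3 - <<'E'
from h import *
rel()
E
```

```text
t: 11.03
tool_pos: [0.6143, 0.0085, 0.0704]
tcp_rot: [-0.348, 3.12, -0.001]
wrist_force: [5.6, -0.7, 2.5]
opening: 0.454
finger_force: 68.6
t: 11.28
tool_pos: [0.615, 0.0086, 0.0674]
tcp_rot: [-0.348, 3.119, -0.001]
wrist_force: [6.5, -0.7, 3.8]
opening: 0.452
finger_force: 68.7
t 11.28 tcp [ 0.6025 -0.1237  0.0674] F [ 6.16 -2.03  3.76] open 0.45 grip 68.7
turn deg (tool) [-0.06  0.19  0.32]
```

```bash
for r in 1; do python3 -m pendant '[[[0,0,0],[-0.05,0,0.1],0.4],[[0,0,0],[-0.05,0,0.1],0.4],[[0,0,0],[0,0,0],0.4]]'|grep -E "pos|wrist"; done
python3 -m pendant '[[[0,0,0],[0,0,0.1],0.4],[[0,0,0],[0,0,0.1],0.4],[[0,0,0],[0,0,0],0.4]]'|grep -E "pos|wrist"
```

```text
tool_pos: [0.615, 0.0086, 0.0648]
wrist_force: [3.6, -1.4, 3.6]
tool_pos: [0.6153, 0.0087, 0.0629]
wrist_force: [4.5, -1.4, 2.5]
```

```bash
python3 -m pendant '[[[0,0,0],[0,0,0.1],0.4],[[0,0,0],[0,0,0],0.4]]'|grep -E "pos|wrist"
```

```text
tool_pos: [0.6155, 0.0088, 0.062]
wrist_force: [6.1, -2.0, 4.3]
```

```bash
python3 -m pendant '[[[0,0,0],[-0.05,0,0.1],0.4],[[0,0,0],[0,0,0],0.4]]'|grep -E "pos|wrist"
python3 -m pendant '[[[0,0,0],[0,0,0.1],0.4],[[0,0,0],[0,0,0],0.4]]'|grep -E "pos|wrist"
```

```text
tool_pos: [0.6155, 0.0088, 0.0606]
wrist_force: [5.1, -2.3, 4.1]
tool_pos: [0.6157, 0.0089, 0.0597]
wrist_force: [4.7, -1.9, 2.7]
```

```bash
python3 -m pendant '[[[0,0,0],[0,0,0.1],0.4],[[0,0,0],[0,0,0],0.4]]'|grep -E "pos|wrist"
```

```text
tool_pos: [0.6156, 0.0087, 0.0586]
wrist_force: [6.3, -1.2, 2.8]
```

```bash
python3 -m pendant '[[[0,0,0],[0,0,0.1],0.4],[[0,0,0],[0,0,0],0.4]]'|grep -E "pos|wrist"
python3 -m pendant '[[[0,0,0],[0,0,0.1],0.4],[[0,0,0],[0,0,0],0.4]]'|grep -E "pos|wrist"
```

```text
tool_pos: [0.6158, 0.0088, 0.0577]
wrist_force: [5.9, -1.8, 2.4]
tool_pos: [0.6156, 0.0089, 0.0566]
wrist_force: [5.9, -1.9, 3.4]
```

```bash
python3 -m pendant '[[[0,0,0],[0,0,0.07],0.4],[[0,0,0],[0,0,0],0.4]]'|grep -E "pos|wrist"
```

```text
tool_pos: [0.6157, 0.0089, 0.056]
wrist_force: [7.0, -2.7, 3.3]
```

```bash
python3 -m pendant '[[[0,0,0],[0,0,0.07],0.4],[[0,0,0],[0,0,0],0.4]]'|grep -E "pos|wrist"
python3 -m pendant '[[[0,0,0],[0,0,0.07],0.4],[[0,0,0],[0,0,0],0.4]]'|grep -E "pos|wrist"
```

```text
tool_pos: [0.6158, 0.0089, 0.0553]
wrist_force: [6.1, -1.6, 3.4]
tool_pos: [0.6156, 0.0087, 0.0546]
wrist_force: [5.3, -2.4, 3.2]
```

```bash
python3 -m pendant '[[[0,0,0],[0,0,0.07],0.4],[[0,0,0],[0,0,0],0.4]]'|grep -E "pos|wrist"
```

```text
tool_pos: [0.6157, 0.0088, 0.0539]
wrist_force: [5.9, -2.7, 3.3]
```

```bash
python3 -m pendant '[[[0,0,0],[0,0,0.07],0.4],[[0,0,0],[0,0,0],0.4]]'|grep -E "pos|wrist"
python3 - <<'E'
from h import *
rel()
c=cap("side");C=c["color"];o=proj(c,J.T@np.array([.55,-.122,.07])).astype(int)
a=C[o[1]-35:o[1]+35,o[0]-45:o[0]+45]
c=cap("scene");C=c["color"];o=proj(c,J.T@np.array([.55,-.122,.07])).astype(int)
b=C[o[1]-35:o[1]+35,o[0]-45:o[0]+45]
cv2.imwrite("pics/s5.png",cv2.resize(np.hstack([b,a]),(800,311),interpolation=2))
E
```

```text
tool_pos: [0.6158, 0.0088, 0.0532]
wrist_force: [6.4, -1.6, 3.8]
t 13.62 tcp [ 0.6033 -0.1237  0.0532] F [ 5.94 -2.94  3.84] open 0.45 grip 71.4
turn deg (tool) [-0.03  0.07  0.31]
```

View pics/s5.png

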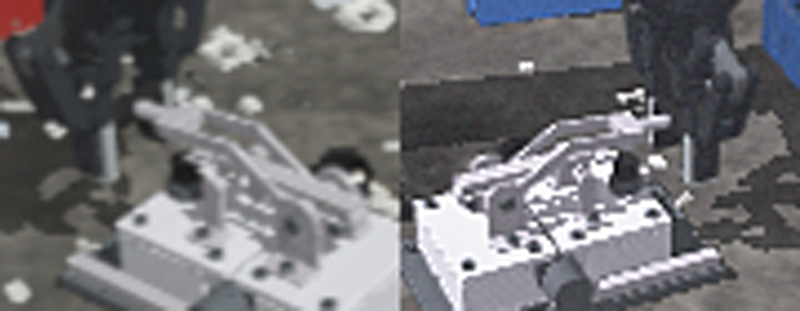

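The lever lies over the keeper, with its end rod at (640,122) in the side view just above the black buffer at (625,175). The fingers are clear of the block. I'll keep feeling downward.

```bash
python3 -m pendant '[[[0,0,0],[0,0,0.07],0.4],[[0,0,0],[0,0,0],0.4]]'|grep -E "pos|wrist"
python3 -m pendant '[[[0,0,0],[0,0,0.07],0.4],[[0,0,0],[0,0,0],0.4]]'|grep -E "pos|wrist"
```

```text
tool_pos: [0.6156, 0.0088, 0.0524]
wrist_force: [5.3, -1.6, 3.5]
tool_pos: [0.6156, 0.0089, 0.0517]
wrist_force: [5.4, -1.8, 3.2]
```

```bash
python3 -m pendant '[[[0,0,0],[0,0,0.07],0.4],[[0,0,0],[0,0,0],0.4]]'|grep -E "pos|wrist"
```

```text
tool_pos: [0.6157, 0.0089, 0.0511]
wrist_force: [5.1, -1.7, 2.5]
```

```bash
python3 -m pendant '[[[0,0,0],[0,0,0.07],0.4],[[0,0,0],[0,0,0],0.4]]'|grep -E "pos|wrist"
python3 -m pendant '[[[0,0,0],[0,0,0.07],0.4],[[0,0,0],[0,0,0],0.4]]'|grep -E "pos|wrist"
```

```text
tool_pos: [0.6155, 0.0087, 0.0503]
wrist_force: [5.7, -2.5, 2.5]
tool_pos: [0.6155, 0.0087, 0.0496]
wrist_force: [5.1, -2.4, 2.9]
```

```bash
python3 -m pendant '[[[0,0,0],[0,0,0.07],0.4],[[0,0,0],[0,0,0],0.4]]'|grep -E "pos|wrist"
```

```text
tool_pos: [0.6156, 0.0087, 0.0489]
wrist_force: [6.0, -2.3, 2.0]
```

```bash
python3 - <<'E'
from h import *
rel()
for n in("side","scene","wrist"):
    c=cap(n);W=pts(c)@J.T;C=c["color"]
    m=(abs(W[...,1]+.123)<.012)&(W[...,0]>.46)&(W[...,0]<.615)&(W[...,2]>.06)&(W[...,2]<.13)
    P=W[m];k=C[m].max(1)
    print(n,len(P))
    for x in np.arange(.475,.615,.01):
        s=P[abs(P[:,0]-x)<.004];kk=k[abs(P[:,0]-x)<.004]
        if len(s):
            i=s[:,2].argmax();print("  ",x.round(3),len(s),"zmax",s[i].round(4),"min",s[:,2].min().round(4),"bright",kk[i])
E
```

```text
t 14.72 tcp [ 0.6031 -0.1237  0.0489] F [ 5.4  -3.54  2.01] open 0.46 grip 72.5
turn deg (tool) [-0.02  0.04  0.31]
side 328
   0.475 15 zmax [ 0.4756 -0.1291  0.0862] min 0.0664 bright 253
   0.485 12 zmax [ 0.4819 -0.1275  0.0865] min 0.0795 bright 242
   0.495 19 zmax [ 0.4981 -0.1228  0.0851] min 0.0702 bright 230
   0.505 19 zmax [ 0.508  -0.1137  0.0895] min 0.0787 bright 254
   0.515 22 zmax [ 0.518  -0.1112  0.0947] min 0.0792 bright 189
   0.525 23 zmax [ 0.5226 -0.1143  0.0985] min 0.0715 bright 242
   0.535 18 zmax [ 0.5385 -0.1115  0.0954] min 0.0743 bright 163
   0.545 18 zmax [ 0.5456 -0.1155  0.0958] min 0.0796 bright 220
   0.555 28 zmax [ 0.5579 -0.1336  0.0934] min 0.061 bright 249
   0.565 31 zmax [ 0.5646 -0.1258  0.0932] min 0.0629 bright 219
   0.575 6 zmax [ 0.5734 -0.1262  0.0909] min 0.0842 bright 224
   0.585 9 zmax [ 0.5834 -0.1245  0.0903] min 0.0846 bright 193
   0.595 25 zmax [ 0.5922 -0.1181  0.1258] min 0.0841 bright 70
   0.605 1 zmax [ 0.6029 -0.1163  0.0897] min 0.0897 bright 52
scene 437
   0.475 16 zmax [ 0.4721 -0.1245  0.0852] min 0.0789 bright 
[... 946 characters left out ...]
  -0.1332  0.094 ] min 0.0792 bright 229
   0.515 1361 zmax [ 0.5188 -0.1327  0.1007] min 0.0835 bright 206
   0.525 1641 zmax [ 0.5218 -0.1345  0.1017] min 0.0744 bright 189
   0.535 1354 zmax [ 0.5331 -0.1343  0.0994] min 0.0733 bright 196
   0.545 1491 zmax [ 0.541  -0.134   0.0982] min 0.0814 bright 200
   0.555 1406 zmax [ 0.5511 -0.1131  0.097 ] min 0.06 bright 198
   0.565 1272 zmax [ 0.5623 -0.1198  0.0966] min 0.0914 bright 197
   0.575 417 zmax [ 0.5735 -0.1235  0.0941] min 0.0876 bright 199
   0.585 414 zmax [ 0.5852 -0.1111  0.13  ] min 0.0855 bright 41
   0.595 1789 zmax [ 0.5911 -0.1342  0.13  ] min 0.088 bright 31
   0.605 56 zmax [ 0.601  -0.1119  0.0918] min 0.0879 bright 26
```

The lever's upper flank slopes about -0.126 rad, so the lever is already over centre and resting on the buffer. The pads are just sliding down the bar ends. I'll let go, rise, and press the bar from above with shut fingers.

```bash
python3 -m pendant '[[[0,0,0],[0,0,0],0.6],[[0,0,0],[0,0,0],0.8],[[0,0,0],[0,0,0],0.8],[[0,0,0],[0,0,-1],0.8],[[0,0,0],[0,0,-2],0.8],[[0,0,0],[0,0,-3],0.8],[[0,0,0],[0,0,-3],0.8],[[0,0,0],[0,0,0],0],[[0,0,0],[0,0,0],0],[[0,0,0],[0,0,0],0]]'
python3 - <<'E'
from h import *
rel([.599,-.123,.097])
for n in("side","scene","wrist"):
    c=cap(n);W=pts(c)@J.T;C=c["color"]
    K=C.max(2)<70
    B=W[K&(abs(W[...,1]+.123)<.025)&(W[...,0]>.57)&(W[...,0]<.63)&(W[...,2]>.07)&(W[...,2]<.105)]
    print(n,len(B),np.percentile(B,[2,50,98],axis=0).round(4).tolist() if len(B) else "")
    P=W[(abs(W[...,1]+.123)<.014)&(W[...,0]>.522)&(W[...,0]<.566)&(W[...,2]>.089)&(W[...,2]<.105)]
    if len(P):
        xs=np.arange(.525,.566,.008);zs=[P[abs(P[:,0]-x)<.004][:,2].max() if (abs(P[:,0]-x)<.004).any() else np.nan for x in xs];print(np.round(zs,4))
    if n=="wrist":cv2.imwrite("pics/w6.png",C)
E
```

```text
t: 15.7
tool_pos: [0.6146, 0.0091, 0.1388]
tcp_rot: [0.348, -3.121, -0.001]
wrist_force: [-0.8, -0.2, -1.0]
opening: 0.383
finger_force: 0.0
t 15.7 tcp [ 0.6022 -0.123   0.1388] F [-0.81 -0.02 -0.95] open 0.38 grip 0.0
shift cm [0.32 0.   4.18]
turn deg (tool) [ 0.03 -0.05  0.31]
side 50 [[0.5914, -0.145, 0.0711], [0.5963, -0.1335, 0.0791], [0.6044, -0.1079, 0.0824]]
[0.0948 0.0931 0.0908 0.0894    nan    nan]
scene 68 [[0.5905, -0.1385, 0.0712], [0.5958, -0.1135, 0.0784], [0.6043, -0.1023, 0.081]]
[0.0935 0.0919 0.0905    nan    nan    nan]
wrist 926 [[0.59, -0.1433, 0.0754], [0.5958, -0.1249, 0.0822], [0.6031, -0.1057, 0.084]]
[0.0974 0.0957 0.0936 0.092  0.0908 0.0901]
```

The bar now lies lower, with its top at about z 0.082 and its centre at x 0.597 (lever about -0.2). I'll come down onto it with shut fingers.

```bash
python3 -m pendant '[[[0,0,0],[0.3,0,1],0],[[0,0,0],[0.2,0,1],0],[[0,0,0],[0,0,1],0],[[0,0,0],[0,0,1],0],[[0,0,0],[0,0,0.7],0],[[0,0,0],[0,0,0],0],[[0,0,0],[0,0,0],0]]'
python3 -m pendant '[[[0,0,0],[0,0,0.15],0],[[0,0,0],[0,0,0.15],0],[[0,0,0],[0,0,0],0]]'|grep -E "pos|wrist"
python3 -m pendant '[[[0,0,0],[0,0,0.1],0],[[0,0,0],[0,0,0],0]]'|grep -E "pos|wrist"
```

```text
t: 16.43
tool_pos: [0.6102, 0.0079, 0.0913]
tcp_rot: [0.347, -3.121, -0.001]
wrist_force: [-0.3, -0.4, 0.6]
opening: 0.001
finger_force: 0.0
tool_pos: [0.6105, 0.0079, 0.0892]
wrist_force: [-1.0, 0.3, 0.3]
tool_pos: [0.6104, 0.0079, 0.0881]
wrist_force: [0.4, -0.7, -0.6]
```

```bash
python3 -m pendant '[[[0,0,0],[0,0,0.15],0],[[0,0,0],[0,0,0.15],0],[[0,0,0],[0,0,0],0]]'|grep -E "pos|wrist"
python3 -m pendant '[[[0,0,0],[0,0,0.1],0],[[0,0,0],[0,0,0],0]]'|grep -E "pos|wrist"
```

```text
tool_pos: [0.6103, 0.0079, 0.0847]
wrist_force: [0.0, 0.9, -0.1]
tool_pos: [0.6104, 0.0079, 0.0843]
wrist_force: [-0.5, -0.8, 2.7]
```

```bash
python3 -m pendant '[[[0,0,0],[0,0,0.1],0],[[0,0,0],[0,0,0],0]]'|grep -E "pos|wrist"
```

```text
tool_pos: [0.6105, 0.0079, 0.0839]
wrist_force: [-2.6, -0.2, 7.0]
```

```bash
python3 -m pendant '[[[0,0,0],[0,0,0.1],0],[[0,0,0],[0,0,0],0],[[0,0,0],[0,0,0],0]]'|grep -E "pos|wrist"
```

```text
tool_pos: [0.6106, 0.0078, 0.0836]
wrist_force: [-4.3, 0.5, 12.6]
```

```bash
python3 -m pendant '[[[0,0,0],[0,0,0.08],0],[[0,0,0],[0,0,0],0],[[0,0,0],[0,0,0],0]]'|grep -E "pos|wrist"
```

```text
tool_pos: [0.6106, 0.0079, 0.0834]
wrist_force: [-5.2, 0.2, 14.9]
```

```bash
python3 -m pendant '[[[0,0,0],[0,0,0],0],[[0,0,0],[0,0,0],0],[[0,0,0],[0,0,0],0],[[0,0,0],[0,0,0],0]]'|grep -E "pos|wrist"
python3 -m pendant '[[[0,0,0],[0,0,-0.3],0],[[0,0,0],[0,0,-1],0],[[0,0,0],[0,0,-3],0],[[0,0,0],[0,0,-4],0],[[0,0,0],[0,0,-4],0],[[0,0,0],[0,0,-2],0],[[0,0,0],[0,0,0],0],[[0,0,0],[0,0,0],0]]'
python3 - <<'E'
from h import *
out=[]
for n in("side","scene"):
    c=cap(n);W=pts(c)@J.T;C=c["color"];K=C.max(2)<70
    B=W[K&(abs(W[...,1]+.123)<.025)&(W[...,0]>.57)&(W[...,0]<.63)&(W[...,2]>.07)&(W[...,2]<.105)]
    print(n,len(B),np.percentile(B,[2,50,98],axis=0).round(4).tolist())
    t=W[(W[...,2]>.042)&(W[...,2]<.053)&(C.min(2)>120)&(abs(W[...,0]-.51)<.09)&(abs(W[...,1]+.122)<.045)]
    print("top x",np.percentile(t[:,0],[0,1,3,97,99,100]).round(4))
    o=proj(c,J.T@np.array([.53,-.122,.07])).astype(int)
    out.append(C[o[1]-35:o[1]+35,o[0]-45:o[0]+45])
cv2.imwrite("pics/s7.png",cv2.resize(np.hstack(out),(800,311),interpolation=2))
E
```

```text
tool_pos: [0.6106, 0.0079, 0.0834]
wrist_force: [-6.3, 0.1, 15.9]
t: 18.93
tool_pos: [0.6108, 0.0078, 0.2257]
tcp_rot: [-0.347, 3.119, -0.001]
wrist_force: [-0.2, 0.0, -0.5]
opening: -0.001
finger_force: 0.0
side 50 [[0.592, -0.1458, 0.0719], [0.5962, -0.1324, 0.0795], [0.6037, -0.1052, 0.0823]]
top x [0.4375 0.4381 0.4392 0.5689 0.5729 0.5746]
scene 68 [[0.5908, -0.1397, 0.0711], [0.5953, -0.1133, 0.0782], [0.6044, -0.102, 0.0806]]
top x [0.4363 0.4375 0.4384 0.5678 0.5725 0.5758]
```

View pics/s7.png

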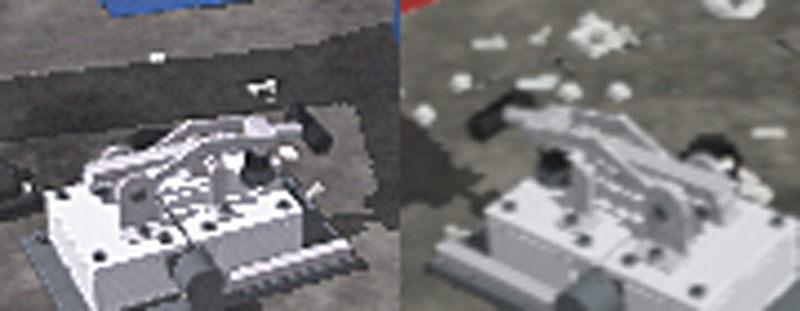

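Both views show the lever down on the buffer and the claw hooked. The sliding half has moved in 8.5 mm, so the opening is about 3.5 mm. The arm is clear.

```bash
python3 -c "
from plant import arm
print(arm.hand_in())"
```

```text
the job is handed in; nothing more can be done
None
```

The job is handed in: the claw is hooked over the keeper, and the lever is over centre on its buffer after a press of about 15–16 N. The block is drawn shut to about 3.5 mm opening, the arm is clear, and the arm touched none of the other things.

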